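# Hold a resin sample over the light box, label up

## Robot

A 6-joint arm with a two-finger parallel gripper is mounted at the origin on a cart in front of the work surface, level with it; the furniture and walls round the work are solid. World frame = base frame: x ahead of the robot, y to its left, z up, the work surface at z = 0. Lengths are in mm, angles in rad, forces in N, time in s.
With the tool pointing down it reaches from about 275 to 750 mm from the base axis. Payload 10.2 kg.
Tool frame: the origin (TCP) lies at the very end of the fingers, on their centre line; the grasp point (between the pads) lies 19 mm behind it; z points along the fingers, y is the direction in which the jaws open and shut (so a half turn about z gives the same grasp; the last joint's range is limited). The gripper opens to 85 mm and grips with 20 to 120 N. Pads are 22 mm wide; open, the fingers measure 114 mm over their backs; the gripper's body (76 mm by 85 mm) begins 54 mm behind the grasp point. The pads swing forward as they close: fully open they stand 13 mm farther back than shut.
Start: joints at [-1.546, 0.313, 1.498, -0, 1.331, -0.223], TCP at [128.754, -508.973, 231.294] pointing down, gripper open.
Joint ranges: [-2.94, 2.94], [-0.97, 2.17], [0.19, 2.56], [-1.23, 4.37], [0.02, 3.11], [-2.88, 2.88]. Speed limits (rad/s): [2.39, 2.39, 3.01, 3.14, 3.14, 3.14].

## Interface

Orientations are given as a unit quaternion [w, x, y, z].
In Python, from rig import * gives the robot as it stands. The module is installed in compiled form; this text tells all that it offers.
- The arm moves only by the shell command python3 -m crank 'ROWS' [FORCE]. ROWS is a JSON object of lists of equal length, an entry for each row: "dp": the shift along the world's x, y, z in cm, a list of three; "delta_rot": the turn, a rotation vector about the world's x, y, z in degrees, a list of three; "claw": the closure in counts, from 0 (fully open) to 255 (shut). A call has 1 to 10 rows; each row shifts and turns the commanded pose from where the row before left it; what a row does not reach is not made up. A row lasts 1/10 s, in which the tool goes at most 50 mm and 8.59 degrees, less where a joint would pass 70% of its speed; a pose out of reach is approached as far as the arm can. A call is refused whole if a number of a shift passes 5 or a number of a turn 8.59, either way. A call with a gripper value outside its range is refused whole. The fingers move at their own pace and stop on an object; FORCE is the grip in N (left out, the last holds). Time passes only in rows, so rows that do not move let the fingers close. It gives the time, the measured TCP pose, the force and the opening at its end, in the units of the state.
- sense(): the state, without advancing time (a new reading comes with each control period).
- capture(name): name is "scene" or "top" or "wrist"; returns (picture, depth): 420x560x3 uint8, red, green, blue; 420x560 float32, mm along the optical axis (not along the pixel's ray), 0 where there is no reading.
- camera_model(name): a dict with "fx", "fy", "cx", "cy" (pixels), "cam_to_world" (4x4, takes a point from camera to world coordinates); the wrist camera has in their place "T_tool_cam" (4x4, takes a point from camera to tool coordinates, whose origin is the TCP and whose axes are the flange's). Camera axes: x right, y up, looking along -z (the intrinsics and any distortion apply to the point x, -y, -z); pixel columns grow to the right and rows downward; lengths in mm; the calibration is good to about 2 mm. The wrist camera is an equidistant fisheye: a pixel r from the principal point sees the ray r / f radians off the axis. A picture is of the moment at which its call begins: read the wrist's pose just before it. camera_model takes no time and is no camera call.
- finish_job(): hands the job in, once; it reports no verdict.
Trained networks look in the newest picture that a camera, given by its name, has taken for a name from the list of things; names that differ only in an ending like _2 or _b are one class to them, and where a whole thing is asked for, a point or a joint stands for the part that bears it (a point fixed in the world has none). Each returns a list of dicts, best first, with "p" (0 to 1); they miss things now and then, are a little off and sometimes report something else, mostly with a low value. They report only what shows in the picture. A call takes as long as a camera call. They do not tell look-alikes from the thing itself.
- boxes_of(camera, target): "centre" ([column, row] in pixels, amid what is visible of it).
- masks_of(camera, target): "region" (420x560 bool, what is visible of it) and "centre" ([column, row] in pixels, amid what is visible of it).
- pinpoint(camera, target): "centre" ([column, row] in pixels: a listed point, or the origin of a listed thing).
The state is a dict: "time_s": time; "joints": joint angles; "dq": joint speeds; "tau": joint torques, N m; "eef_pos": TCP position; "ee_rot": TCP orientation; "force": force on the tool from outside, world axes, zero at the start; "wrist_torque": the same for the moment, N m; "grip_width": opening from 0.0 (shut) to 1.0 (fully open).
Only numpy, scipy, OpenCV 4.12 (cv2) and the standard library are available. Lean on these libraries where they do the work, as an engineer would, in place of code of your own. Each camera call takes 0.05 s, during which the arm holds its last target.

## Task

Slide the lid of the wooden light box fully open, to your left, then draw the amber resin sample out of the round stand and hold it steady about a hand's breadth above the middle of the lit window: long edges level, label side facing up (laid back to 45 degrees or flatter), gripped by its clear end with nothing touching the frosted label end. A small corner notch marks the frosted end; when the notch is at the upper left, the label faces you. Leave the other samples, the marker and the finial alone, and finish while still holding the amber sample there: do not put it down or let go.

Things in the scene. Friction and masses are not known exactly. Their poses are not given: they have to be found in the camera images.
- lightbox: Fixed pale wooden light box, 210 x 130 x 48 high, with a glowing white panel 32 above the bench under its lid. Origin: centre of its underside; x is its long axis, the way its lid slides open
- lid (a joint): Flat brown wooden lid of the light box, lying in grooves just below the rim (its upper face is 45.5 above the bench). 0 = shut, grows as it slides out along the box's +x (about to the robot's left), 0.11 m = fully open at its stop; may start up to 30 mm open. It takes about 1.5 N to move and stays where it is left
- knob (a point): Top centre of the lid's turned dark knob: 22 mm diameter, 24 tall above the lid's upper face; moves with the lid
- window (a point): Centre of the lit opening (about 110 along the box's x, 112 across) that the fully open lid leaves, at the height of the box's rim, 48 above the bench
- stand: Fixed round dark-wood stand, 170 diameter, 24 high, with three parallel straight slots 10 wide and 14 deep (slot floor 10 above the bench), 50 apart at y = -50, 0 and +50, running along its x. It looks the same turned by half a turn. Origin: centre of its underside
- amber: Orange-amber resin plate, 90 long x 45 x 8 thick, 30 g, upright in a slot of the stand. Origin: middle of its lower long edge; z to the upper edge; y out of the labelled face; x along it to the frosted end (clear x -45..11, frosted 11..45). A 10 x 10 notch is cut from the frosted end's upper corner (+x +z). Facing the label, notch up, the frosted end is at the left
- amber_frost: The frosted, paler, nearly opaque end of the amber plate with the paper label on one face (same origin and axes as the amber plate)
- amber_center (a point): Middle of the amber plate: 22.5 above the origin along its z, half-way along its length and thickness
- green: Green resin plate, 90 long x 45 x 8 thick, 30 g, upright in a slot of the stand. Origin: middle of its lower long edge; z to the upper edge; y out of the labelled face; x along it to the frosted end (clear x -45..11, frosted 11..45). A 10 x 10 notch is cut from the frosted end's upper corner (+x +z). Facing the label, notch up, the frosted end is at the left
- blue: Blue resin plate, 90 long x 45 x 8 thick, 30 g, upright in a slot of the stand. Origin: middle of its lower long edge; z to the upper edge; y out of the labelled face; x along it to the frosted end (clear x -45..11, frosted 11..45). A 10 x 10 notch is cut from the frosted end's upper corner (+x +z). Facing the label, notch up, the frosted end is at the left
- finial: Small dark turned wooden finial, 91 long, lying on the bench behind the stand and light box; leave alone
- marker: White marker pen with a red cap, 135 long, lying on the bench to the right of the stand; leave alone
Mind the look-alikes: they are no part of the job. Of the things that look like the amber, the larger one is meant.

How it is judged:
By the outcome, as a careful person would: the job done as asked, in the order asked, and still so for the second after the job is handed in, while the arm keeps its last pose, push and grip.
It also fails if it takes over 48 s, if anything falls off the work surface, if the arm or the gripper's body presses on something with over 40 N, if the wrist force passes 120 N, or if a joint passes its speed limit or range.

## Working session

There is one attempt and no reset: what is moved stays moved. The work goes in short steps, Python scripts to look and compute and a shell command to move; the robot and the scene stay as the last step left them, time stands still between calls to the robot, and variables do not carry over. Pictures are saved under pics/ and viewed, and the job is handed in when it is done.

```bash
mkdir -p pics
cat > h.py <<'E'
from rig import *
import numpy as np, cv2
def save(n,p): cv2.imwrite('pics/'+n+'.png',p[:,:,::-1])
def px2w(cam,depth,c,r,z=None):
    m=camera_model(cam);T=np.array(m['cam_to_world'])
    d=np.array([(c-m['cx'])/m['fx'],-(r-m['cy'])/m['fy'],-1.])
    if z is None:
        D=depth[int(round(r)),int(round(c))]; p=d*D
        return T[:3,:3]@p+T[:3,3]
    dw=T[:3,:3]@d; t=(z-T[2,3])/dw[2]
    return T[:3,3]+t*dw
E
python3 - <<'E'
from h import *
for n in ['scene','top']:
    p,d=capture(n); save(n+'0',p); np.save(n+'0.npy',d)
    m=camera_model(n); print(n,{k:(np.round(v,3).tolist()) for k,v in m.items()})
    for t in ['amber','knob','stand','lightbox']:
        for r in pinpoint(n,t)[:3]: print(t,np.round(r['centre'],1),round(r['p'],2))
s=sense();print(s['time_s'],s['ee_rot'],s['grip_width'],s['force'])
E
```

```text
scene {'fx': 441.272, 'fy': 441.272, 'cx': 284.606, 'cy': 211.456, 'cam_to_world': [[-0.756, 0.472, -0.454, 126.086], [-0.655, -0.528, 0.541, 489.814], [0.016, 0.706, 0.708, 751.117], [0.0, 0.0, 0.0, 1.0]]}
amber [316.9 236.7] 0.9
amber [275.9 274.2] 0.64
knob [225.5 336.2] 0.67
stand [332.4 231.9] 0.97
lightbox [234.9 348.2] 0.66
top {'fx': 482.347, 'fy': 482.347, 'cx': 279.016, 'cy': 217.596, 'cam_to_world': [[0.328, 0.917, -0.227, 275.654], [-0.945, 0.319, -0.073, -115.94], [0.005, 0.238, 0.971, 1266.553], [0.0, 0.0, 0.0, 1.0]]}
amber [237.9 227.6] 0.52
amber [283.7 249.6] 0.51
knob [157.6 221.3] 0.66
knob [316.4 269.3] 0.3
stand [297.9 259.4] 0.98
lightbox [171.2 229.9] 0.97
0.5 [-2.43141220e-05  9.92335435e-01  1.23573396e-01  7.09720301e-06] 1.0036318225211325 [-0.63006186  0.32748971 -0.41188361]
```

View pics/scene0.png

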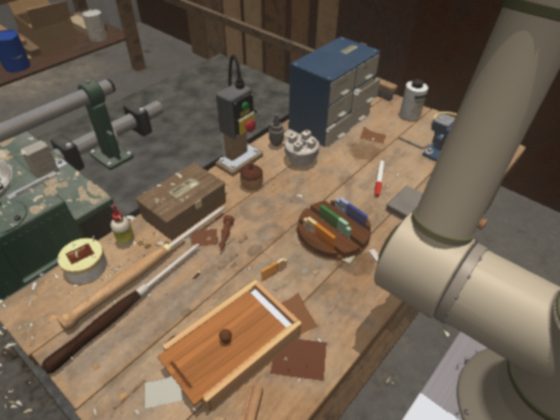

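View pics/top0.png

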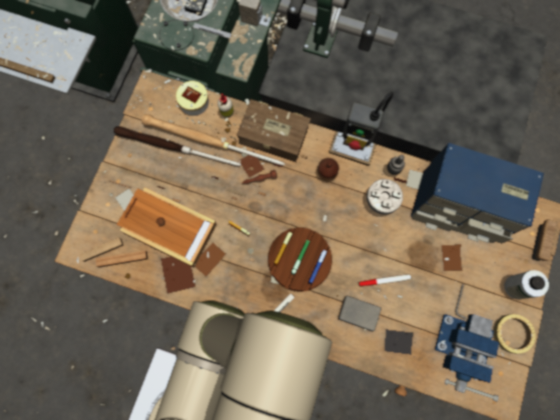

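The scene view shows the box at (232,340) with its knob at (225,336) and a lit strip on the right. The stand is at (335,230), with amber at about (319,232), and a small amber look-alike lies at (272,269). I'll zoom in and measure.

Run:
```python
from h import *
ps,ds=capture('scene'); pt,dt=capture('top')
a=cv2.resize(ps[180:290,250:400],None,fx=5,fy=5,interpolation=cv2.INTER_CUBIC); save('s_z',a)
b=cv2.resize(pt[180:300,110:340],None,fx=3.4,fy=3.4,interpolation=cv2.INTER_CUBIC); save('t_z',b)
for cam,d in(('scene',ds),('top',dt)):
    z={'stand':0,'lightbox':0,'knob':69.5,'amber':10}
    for t in z:
        for r in pinpoint(cam,t)[:2]:
            c=r['centre'];print(cam,t,round(r['p'],2),np.round(px2w(cam,d,*c),0),np.round(px2w(cam,d,*c,z=z[t]),1))
    for t in ['lightbox','stand','amber','amber_frost','green','blue','lid','finial','marker']:
        for r in masks_of(cam,t)[:2]:
            m=r['region'];ys,xs=np.nonzero(m)
            P=np.array([px2w(cam,d,x,y) for x,y in zip(xs,ys) if d[y,x]>0])
            c=np.median(P,0); rect=cv2.minAreaRect(P[:,:2].astype(np.float32))
            print(cam,t,round(r['p'],2),len(xs),np.round(c,0),np.round(np.percentile(P,95,0),0),np.round(np.percentile(P,5,0)), [np.round(q,1) for q in rect])
```

```text
scene stand 0.63 [471. -89.  22.] [ 481.8 -107.     0. ]
scene lightbox 0.9 [427. 256.  42.] [444.3 242.4   0. ]
scene lightbox 0.16 [446. 199.  44.] [466.3 180.7   0. ]
scene knob 0.77 [445. 264.  69.] [444.5 263.6  69.5]
scene amber 0.71 [481. -45.  26.] [488.8 -56.7  10. ]
scene amber 0.53 [504.  73.   7.] [502.6  75.   10. ]Traceback (most recent call last):
  File "<stdin>", line 13, in <module>
  File "h.py", line 5, in px2w
    m=camera_model(cam);T=np.array(m['cam_to_world'])
ValueError: time passes only in moves, steps and waits
```

```bash
ls pics
```

```text
s_z.png
scene0.png
t_z.png
top0.png
```

View pics/s_z.png

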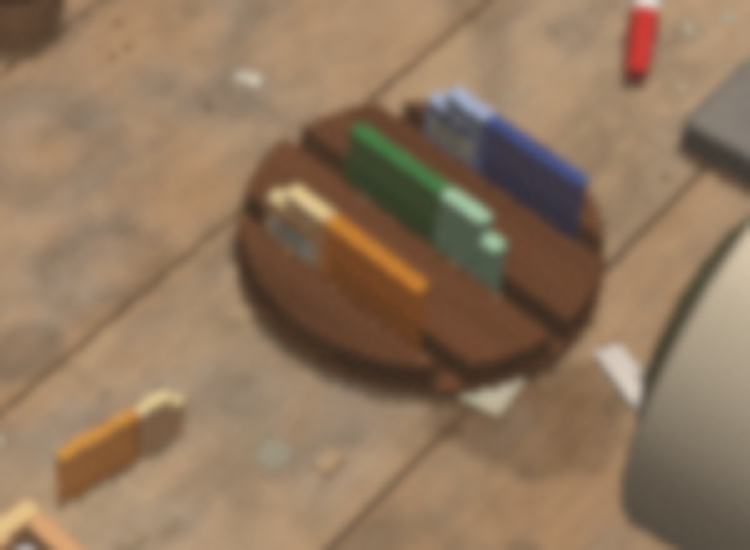

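View pics/t_z.png

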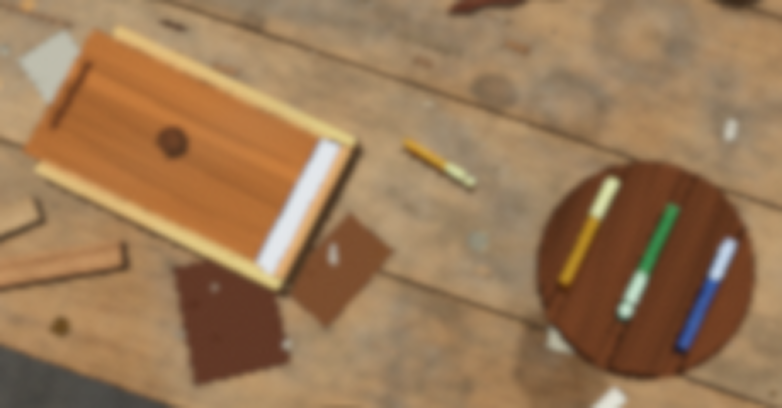

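```bash
cat > h.py <<'E'
from rig import *
import numpy as np, cv2
M={}
def cm(c):
    if c not in M: M[c]=camera_model(c)
    return M[c]
def save(n,p): cv2.imwrite('pics/'+n+'.png',p[:,:,::-1])
def cloud(cam,d):
    m=cm(cam);T=np.array(m['cam_to_world']); v,u=np.mgrid[:420,:560]
    p=np.stack([(u-m['cx'])/m['fx']*d,-(v-m['cy'])/m['fy']*d,-d],-1)
    return p@T[:3,:3].T+T[:3,3]
def px2w(cam,c,r,z):
    m=cm(cam);T=np.array(m['cam_to_world'])
    d=np.array([(c-m['cx'])/m['fx'],-(r-m['cy'])/m['fy'],-1.])
    dw=T[:3,:3]@d; t=(z-T[2,3])/dw[2]
    return T[:3,3]+t*dw
E
python3 - <<'E'
from h import *
print(sense()['time_s'])
for cam in('scene','top'):
    p,d=capture(cam); P0=cloud(cam,d); np.savez(cam+'1',p=p,P=P0,d=d)
    for t in ['lightbox','stand','amber','lid']:
        for r in masks_of(cam,t)[:2]:
            m=r['region']&(d>0); P=P0[m]; c=np.median(P,0)
            rect=cv2.minAreaRect(P[:,:2].astype(np.float32))
            print(cam,t,round(r['p'],2),len(P),np.round(c,0),np.round(np.percentile(P,95,0),0),np.round(np.percentile(P,5,0)), [np.round(q,1) for q in rect])
    z={'stand':0,'lightbox':0,'knob':69.5,'amber_center':32.5}
    for t in z:
        for r in pinpoint(cam,t)[:2]:
            print(cam,t,round(r['p'],2),np.round(px2w(cam,*r['centre'],z=z[t]),1))
print(sense()['time_s'])
# zoomed top picks (px = 110+x/3.4)
def tz(x,y,z): print(np.round(px2w('top',110+x/3.4,180+y/3.4,z),1))
print('amber far,near');tz(615,180,54);tz(567,283,54)
print('box right corners');tz(357,140,48);tz(280,290,48)
print('knob');tz(172,141,69)
print('box left far, near');tz(115,28,48);tz(38,168,48)
def sz(x,y,z): print(np.round(px2w('scene',250+x/5,180+y/5,z),1))
print('scene amber far/near top');sz(280,192,54);sz(425,285,54)
print('scene stand');
E
```

```text
0.85
scene lightbox 0.92 9781 [437. 263.  44.] [505. 352.  47.] [380. 149.  21.] [array([461.1, 248.6]), array([227.3, 159.7]), np.float64(83.7)]
scene stand 0.87 1982 [456. -87.  21.] [551. -29.  24.] [ 404. -150.    8.] [array([487. , -96.4]), array([145.6, 177.2]), np.float64(86.5)]
scene amber 0.92 449 [485. -56.  40.] [527. -51.  54.] [446. -63.  21.] [array([486.9, -68.5]), array([33.9, 92.3]), np.float64(80.6)]
scene amber 0.73 287 [505.  71.  18.] [512.  99.  31.] [498.  42.   1.] [array([505.5,  62.2]), array([19.5, 76.5]), np.float64(1.0)]
scene lid 0.72 6651 [447. 274.  44.] [500. 356.  46.] [401. 176.  42.] [array([461.2, 258.2]), array([208.4, 137. ]), np.float64(83.1)]
scene stand 0.88 [ 480.5 -100.2    0. ]
scene lightbox 0.76 [441.2 242.6   0. ]
scene lightbox 0.33 [507.5 -85.3   0. ]
scene knob 0.75 [444.8 259.3  69.5]
scene knob 0.66 [448.2 -55.   69.5]
scene amber_center 0.73 [495.7  69.4  32.5]
scene amber_center 0.56 [491.1 -65.5  32.5]
top lightbox 0.7 4419 [445. 243.  46.] [505. 349.  51.] [386. 142.  31.] [array([453.1, 259.3]), array([248.2, 139.4]), np.float
[... 192 characters left out ...]
15.  96.  34.] [498.  42.  -2.] [array([507.9,  67.2]), array([63. , 13.4]), np.float64(76.9)]
top lid 0.82 3176 [448. 260.  46.] [499. 353.  50.] [400. 172.  41.] [array([452.5, 272.1]), array([223.3, 116.4]), np.float64(82.6)]
top stand 0.69 [ 475.7 -102.5    0. ]
top lightbox 0.8 [444.1 240.4   0. ]
top knob 0.81 [443.4 261.3  69.5]
top amber_center 0.52 [496.2 -57.7  32.5]
top amber_center 0.41 [503.   78.8  32.5]
1.75
amber far,near
[530.3 -66.8  54. ]
[444.5 -58.3  54. ]
box right corners
[496.4 129.5  48. ]
[370.  142.6  48. ]
knob
[446.3 255.8  69. ]
box left far, near
[518.2 338.5  48. ]
[396.4 350.2  48. ]
scene amber far/near top
[523.8 -57.5  54. ]
[443.6 -55.9  54. ]
scene stand
```

```bash
python3 -m crank '{"dp":[[1.5,3.6,0],[1.5,3.6,0],[1.5,3.6,0],[1.5,3.6,0],[1.5,3.6,0],[1.5,3.6,0],[1.5,3.6,0],[1.5,3.6,0],[1.5,3.6,0],[1.5,3.6,0]],"delta_rot":[[0,0,8],[0,0,8],[0,0,8],[0,0,8],[0,0,8],[0,0,8],[0,0,8],[0,0,8],[0,0,8],[0,0,8]],"claw":[255,255,255,255,255,255,255,255,255,255]}' 40
```

```text
time_s: 2.75
eef_pos: [279.0, -147.6, 231.5]
ee_rot: [0.0, 0.679, 0.734, -0.0]
force: [0.6, -0.0, 0.8]
grip_width: -0.0
```

```bash
python3 -m crank '{"dp":[[1.6,3.6,-0.5],[1.6,3.6,-0.5],[1.6,3.6,-0.5],[1.6,3.6,-0.5],[1.6,3.6,-0.5],[1.6,3.6,-0.5],[1.6,3.6,-0.5],[1.6,3.6,-0.5],[1.6,3.6,-0.5],[1.6,3.6,-0.5]],"delta_rot":[[0,0,8],[0,0,8],[0,0,8],[0,0,8],[0,0,8],[0,0,8],[0,0,8],[0,0,8],[0,0,8],[0,0,8]],"claw":[255,255,255,255,255,255,255,255,255,255]}'
python3 - <<'E'
from h import *
s=sense();print(s['joints'],s['eef_pos'])
p,d=capture('wrist');save('w1',p)
m=camera_model('wrist');print(m)
for n in ['knob','window']:
    for r in pinpoint('wrist',n)[:2]: print(n,r)
E
```

```text
time_s: 3.75
eef_pos: [439.2, 212.8, 181.1]
ee_rot: [0.0, 0.048, 0.999, -0.0]
force: [0.5, -0.8, 1.3]
grip_width: 0.0
[ 2.10677428e-01  2.78976314e-01  1.68072525e+00 -1.10946172e-04
  1.18151220e+00 -1.26501781e+00] [439.19055537 212.82402759 181.12121855]
{'fx': 325.19226210127806, 'fy': 325.19226210127806, 'cx': 277.72621543458297, 'cy': 209.34956359613574, 'T_tool_cam': array([[ 3.39905509e-04,  9.54958929e-01,  2.96737812e-01,
         7.61397500e+01],
       [ 9.99999886e-01, -4.24134971e-04,  2.19473236e-04,
         4.72796418e-01],
       [ 3.35444810e-04,  2.96737704e-01, -9.54958964e-01,
        -1.41019784e+02],
       [ 0.00000000e+00,  0.00000000e+00,  0.00000000e+00,
         1.00000000e+00]])}
knob {'centre': [330.1, 214.8], 'p': 0.95}
window {'centre': [262.9, 205.2], 'p': 0.59}
window {'centre': [13.6, 242.8], 'p': 0.27}
```

View pics/w1.png

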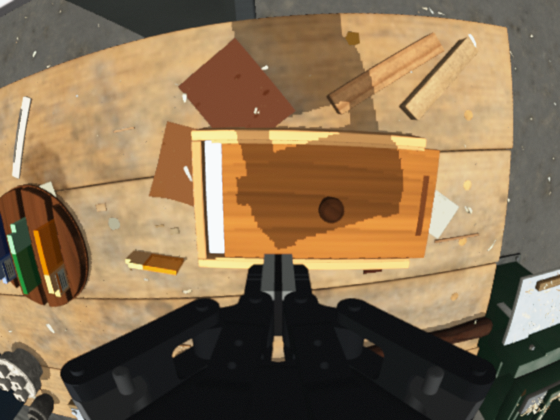

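The wrist view shows the box with its knob at (331,209), the closed fingertips at (277,260), the look-alike at (155,265), and the stand at the left. I'll triangulate the knob.

```bash
cat >> h.py <<'E'
from scipy.spatial.transform import Rotation as R
def tool(s):
    q=s['ee_rot']; T=np.eye(4); T[:3,:3]=R.from_quat([q[1],q[2],q[3],q[0]]).as_matrix(); T[:3,3]=s['eef_pos']; return T
def wpx(T,c,r,z):
    m=cm('wrist'); A=T@np.array(m['T_tool_cam'])
    x=(c-m['cx'])/m['fx'];y=(r-m['cy'])/m['fy'];th=np.hypot(x,y)
    k=np.sin(th)/max(th,1e-9)
    d=A[:3,:3]@np.array([x*k,-y*k,-np.cos(th)]); return A[:3,3]+(z-A[2,3])/d[2]*d
E
python3 - <<'E'
from h import *
T=tool(sense())
for n,c,r,z in [('knob',330.1,212,69.5),('tip?',279,256,181),('boxR far',199,262,48),('boxR near',193,132,48),('slot amber top near',37,225,55),('amber far',57,300,55)]:
    print(n,np.round(wpx(T,c,r,z),1))
E
```

```text
knob [447.3 255.   69.5]
tip? [429.7 214.2 181. ]
boxR far [492.5 131.7  48. ]
boxR near [371.5 146.6  48. ]
slot amber top near [437.4 -48.8  55. ]
amber far [531.3 -58.4  55. ]
```

```bash
python3 -m crank '{"dp":[[0.2,-0.2,-4],[0.2,-0.2,-4],[0,0,-3],[0,0,-1.8],[0,0,0]],"delta_rot":[[0,0,0],[0,0,0],[0,0,0],[0,0,0],[0,0,0]],"claw":[255,255,255,255,255]}'
python3 - <<'E'
from h import *
p,d=capture('wrist');save('w2',p)
p,d=capture('scene');save('s2',cv2.resize(p[250:420,120:340],None,fx=3,fy=3))
print(sense()['force'])
E
```

```text
time_s: 4.4
eef_pos: [441.4, 205.9, 51.7]
ee_rot: [-0.002, 0.052, 0.999, -0.001]
force: [0.8, -0.1, 0.3]
grip_width: 0.0
[0.67586325 0.3457444  0.14365576]
```

View pics/s2.png

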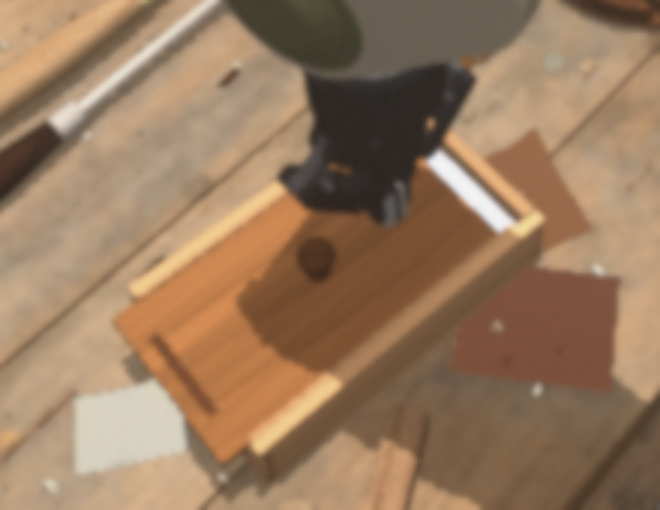

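View pics/w2.png

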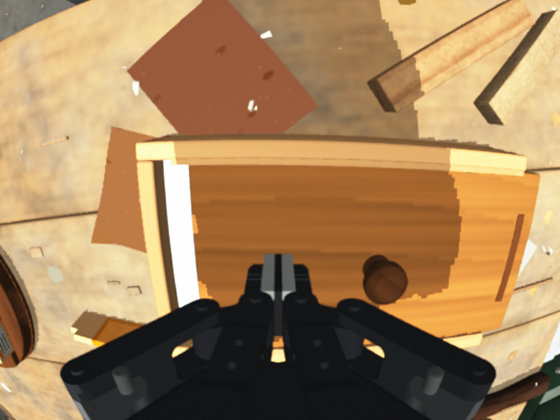

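Run:
```python
from h import *
T=tool(sense())
for n,c,r,z in [('knobtop',386,283,69.5),('knobbase',375,266,47),('tip',279,258,51.7),('boxnear l',140,148,48),('near r',525,160,48)]:
    print(n,np.round(wpx(T,c,r,z),1))
```

```text
knobtop [446.8 257.   69.5]
knobbase [449.5 257.9  47. ]
tip [436.6 208.3  51.7]
boxnear l [375.4 147.4  48. ]
near r [398.1 352.1  48. ]
```

```bash
python3 -m crank '{"dp":[[0.15,1.4,0],[0.15,1.4,0],[0.15,1.4,0],[0.15,1.4,0],[0.15,1.4,0],[0.15,1.4,0],[0.1,1,0],[0.1,0.7,0],[0.1,0.5,0],[0,0,0]],"delta_rot":[[0,0,0],[0,0,0],[0,0,0],[0,0,0],[0,0,0],[0,0,0],[0,0,0],[0,0,0],[0,0,0],[0,0,0]],"claw":[255,255,255,255,255,255,255,255,255,255]}'
```

```text
time_s: 5.5
eef_pos: [454.6, 313.5, 53.1]
ee_rot: [-0.0, 0.05, 0.999, 0.0]
force: [0.0, 0.6, -0.1]
grip_width: 0.002
```

```bash
python3 -m crank '{"dp":[[0.05,0.4,0],[0.05,0.4,0],[0,0,0]],"delta_rot":[[0,0,0],[0,0,0],[0,0,0]],"claw":[255,255,255]}'
python3 - <<'E'
from h import *
T=tool(sense()); p,d=capture('wrist');save('w3',p)
for n in ['knob','window','lid']:
    for r in pinpoint('wrist',n)[:1]: print(n,r,wpx(T,*r['centre'],z={'knob':69.5,'window':48,'lid':45.5}[n]))
E
```

```text
time_s: 5.8
eef_pos: [455.8, 321.3, 53.2]
ee_rot: [-0.0, 0.051, 0.999, 0.0]
force: [0.7, -0.3, -0.7]
grip_width: -0.002
knob {'centre': [330.7, 289.0], 'p': 0.82} [458.2434374  345.39656127  69.5       ]
window {'centre': [69.8, 252.1], 'p': 0.6} [438.9211268  202.36638736  48.        ]Traceback (most recent call last):
  File "<stdin>", line 4, in <module>
ValueError: it knows: amber, amber_center, amber_frost, blue, finial, green, knob, lightbox, marker, stand, window
```

View pics/w3.png

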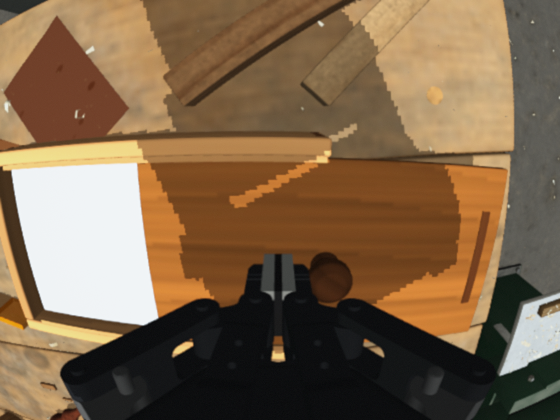

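Pushing works: the knob is at (331,278) and the lit opening fills (15–155, 165–320). I'll continue to the stop in small steps.

```bash
python3 -m crank '{"dp":[[0.03,0.3,0],[0.03,0.3,0],[0,0,0]],"delta_rot":[[0,0,0],[0,0,0],[0,0,0]],"claw":[255,255,255]}'
python3 -m crank '{"dp":[[0.03,0.3,0],[0,0,0]],"delta_rot":[[0,0,0],[0,0,0]],"claw":[255,255]}'
python3 -m crank '{"dp":[[0.03,0.3,0],[0,0,0]],"delta_rot":[[0,0,0],[0,0,0]],"claw":[255,255]}'
```

```text
time_s: 6.25
eef_pos: [456.5, 326.6, 53.3]
ee_rot: [-0.0, 0.05, 0.999, -0.001]
force: [-0.1, -5.3, 2.1]
grip_width: -0.004
time_s: 6.45
eef_pos: [456.5, 327.2, 53.2]
ee_rot: [-0.001, 0.05, 0.999, -0.003]
force: [-1.6, -20.4, 5.6]
grip_width: -0.0
time_s: 6.65
eef_pos: [456.6, 327.7, 53.1]
ee_rot: [-0.002, 0.05, 0.999, -0.006]
force: [-2.7, -38.2, 13.9]
grip_width: 0.0
```

```bash
python3 -m crank '{"dp":[[-0.1,-1.5,0],[0,-1.5,3],[0,-3,4],[0,-4,4],[0,-4.5,3],[0,-4.5,0],[0,-4.5,0],[0,-4.5,0],[0,-4.5,0],[-0.5,-3.2,0]],"delta_rot":[[0,0,0],[0,0,0],[0,0,0],[0,0,0],[0,0,0],[0,0,0],[0,0,0],[0,0,0],[0,0,0],[0,0,0]],"claw":[255,255,255,255,170,170,170,170,170,170]}'
python3 - <<'E'
from h import *
T=tool(sense()); p,d=capture('wrist');save('w4',p);np.save('w4d.npy',d);np.save('w4T.npy',T)
for n,z in [('amber_center',32.5),('stand',0),('amber',10),('window',48),('knob',69.5)]:
    for r in pinpoint('wrist',n)[:2]: print(n,round(r['p'],2),r['centre'],np.round(wpx(T,*r['centre'],z=z),1))
E
```

```text
time_s: 7.65
eef_pos: [451.2, -18.2, 186.7]
ee_rot: [0.001, 0.051, 0.999, -0.0]
force: [0.9, 0.4, -0.2]
grip_width: 0.335
amber_center 0.7 [362.9, 233.7] [500.9  62.6  32.5]
amber_center 0.63 [490.4, 168.8] [444.8 212.   32.5]
stand 0.93 [195.3, 223.8] [ 484.2 -112.     0. ]
stand 0.47 [150.0, 222.5] [ 477.7 -165.5    0. ]
amber 0.97 [241.4, 226.5] [488.7 -59.9  10. ]
amber 0.59 [359.2, 225.6] [500.7  64.1  10. ]
window 0.83 [490.1, 171.7] [444.2 200.1  48. ]
```

View pics/w4.png

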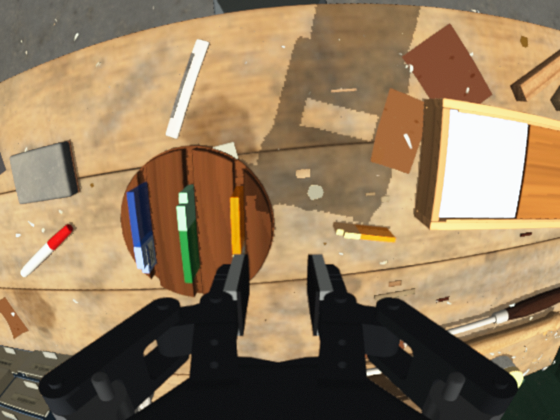

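Run:
```python
import cv2
p=cv2.imread('pics/w4.png');cv2.imwrite('pics/w4z.png',cv2.resize(p[140:300,110:290],None,fx=3.7,fy=3.7,interpolation=cv2.INTER_CUBIC))
```

```text
(no output)
```

View pics/w4z.png

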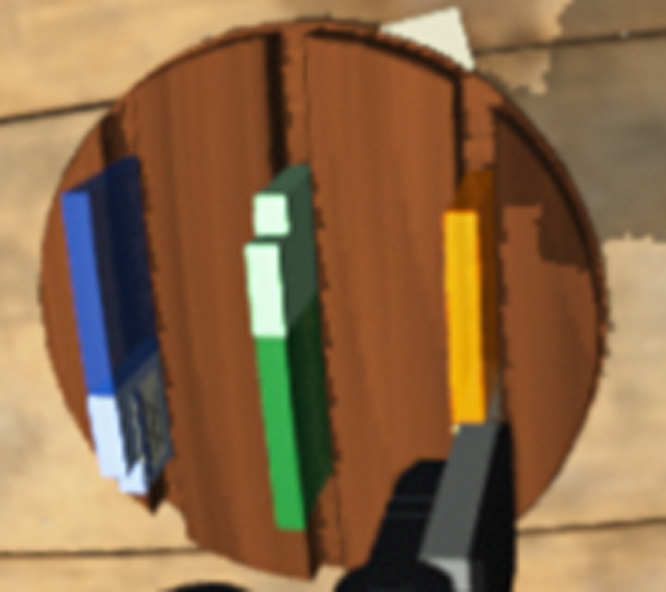

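Run:
```python
from h import *
T=np.load('w4T.npy')
for n,x,y,z in [('near L',446,211,55),('near R',476,211,55),('bndL',452,422,55),('bndR',486,422,55),('green near',271,195,55),('green far',291,528,55),('blue near',76,193,55)]:
    print(n,np.round(wpx(T,110+x/3.7,140+y/3.7,z),1))
# slot edges at z=24
for n,x,y in [('slot1 near top L',458,75),('slot1 R',495,110),('slot2 L near',268,40),('slot2 R near',303,40),('slot2 R far',330,560)]:
    print(n,np.round(wpx(T,110+x/3.7,140+y/3.7,24),1))
```

```text
near L [444.5 -58.6  55. ]
near R [445.2 -51.5  55. ]
bndL [498.9 -65.3  55. ]
bndR [499.7 -56.7  55. ]
green near [ 435.9 -100.8   55. ]
green far [ 526.6 -114.2   55. ]
blue near [ 429.3 -152.9   55. ]
slot1 near top L [416.9 -56.1  24. ]
slot1 R [427.  -47.8  24. ]
slot2 L near [ 401.5 -104.9   24. ]
slot2 R near [402.7 -95.4  24. ]
slot2 R far [ 555.6 -116.2   24. ]
```

```bash
python3 -m crank '{"dp":[[0.6,-2,-2],[0.6,-1.9,-3],[0,0,-3],[0,0,-2.5],[0,0,0]],"delta_rot":[[0,0,-1],[0,0,-1],[0,0,0],[0,0,0],[0,0,0]],"claw":[170,170,170,170,170]}'
python3 - <<'E'
from h import *
T=tool(sense()); p,d=capture('wrist');save('w5',cv2.resize(p[100:360,140:420],None,fx=2.5,fy=2.5));np.save('w5T.npy',T)
p,d=capture('scene');save('s5',cv2.resize(p[150:290,250:420],None,fx=4,fy=4))
E
```

```text
time_s: 8.45
eef_pos: [461.5, -53.3, 79.0]
ee_rot: [-0.003, 0.067, 0.998, 0.001]
force: [-0.7, -0.0, 0.2]
grip_width: 0.332
```

View pics/w5.png

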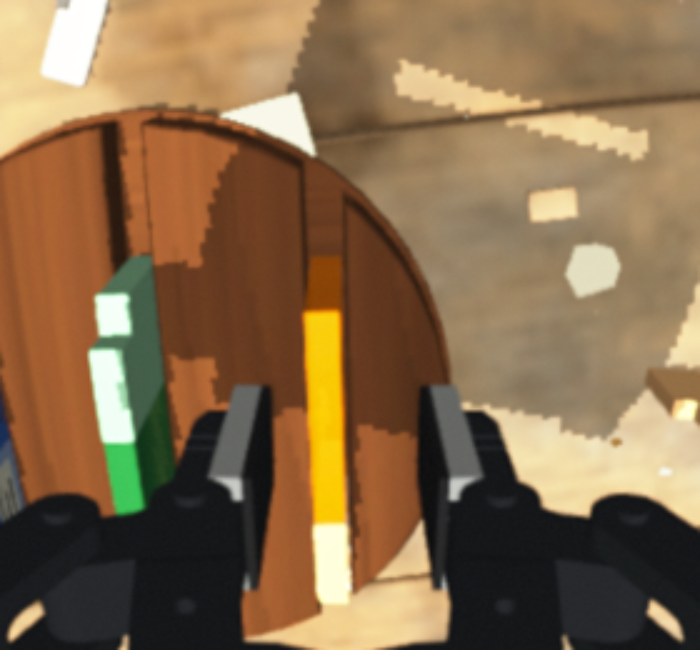

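View pics/s5.png

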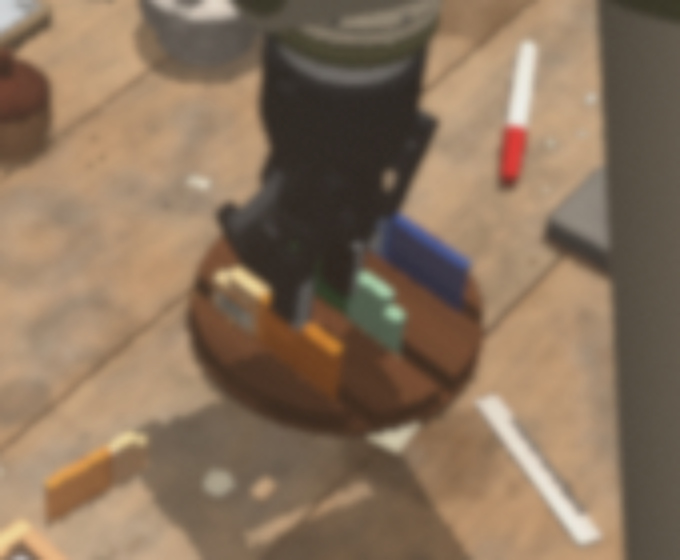

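Run:
```python
from h import *
T=np.load('w5T.npy');T2=tool(sense());print(T[:3,3],T2[:3,3])
for n,x,y in [('near',323,311),('bnd',330,523)]:
    w=wpx(T,140+x/2.5,100+y/2.5,55);print(n,np.round(w,1),np.round(np.linalg.inv(T)@np.append(w,1),1))
```

```text
[461.54282959 -53.3456313   78.96744266] [463.37784043 -54.21693456  82.01875136]
near [444.6 -55.2  55. ] [16.4 -4.2 24.1  1. ]
bnd [499.3 -61.5  55. ] [-38.6  -3.   23.7   1. ]
```

```bash
python3 -m crank '{"dp":[[0,-0.3,-1],[0,0,-2],[0,0,-1.5],[0,0,-0.6],[0,0,0],[0,0,0]],"delta_rot":[[0,0,0],[0,0,0],[0,0,0],[0,0,0],[0,0,0],[0,0,0]],"claw":[170,170,170,170,170,170]}'
python3 - <<'E'
from h import *
T=tool(sense()); p,d=capture('wrist');save('w6',cv2.resize(p[100:360,140:420],None,fx=2.5,fy=2.5));print(sense()['eef_pos'],sense()['force'])
E
```

```text
time_s: 9.15
eef_pos: [463.5, -58.1, 31.1]
ee_rot: [0.001, 0.068, 0.998, -0.0]
force: [-0.3, 0.1, -0.5]
grip_width: 0.33
[463.51702282 -58.08632866  31.20147953] [ 0.48783682 -0.61948991 -0.61556079]
```

View pics/w6.png

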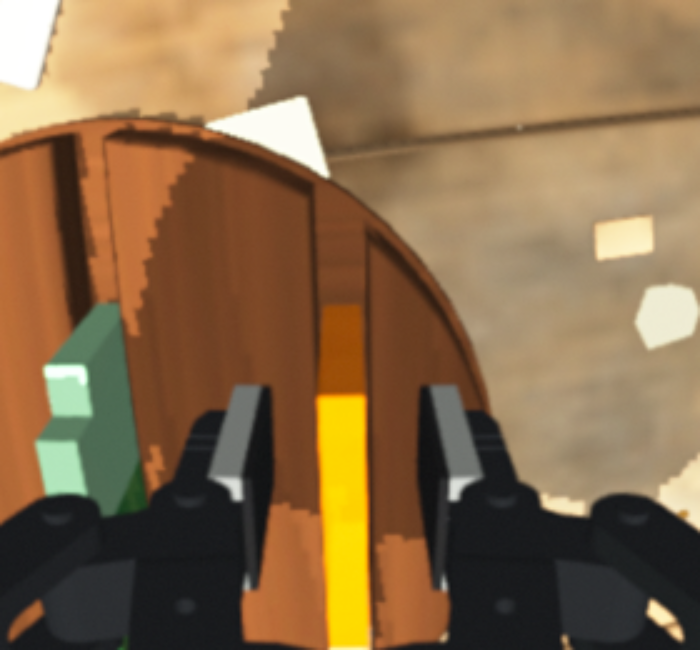

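Amber is centred between the pads at (345,450), and green is clear of the finger. Closing now.

```bash
python3 -m crank '{"dp":[[0,0,0],[0,0,0],[0,0,0],[0,0,0],[0,0,0],[0,0,0]],"delta_rot":[[0,0,0],[0,0,0],[0,0,0],[0,0,0],[0,0,0],[0,0,0]],"claw":[255,255,255,255,255,255]}' 40
python3 -m crank '{"dp":[[0,0,0.5],[0,0,1],[0,0,1.5],[0,0,2],[0,0,3],[0,0,3],[0,0,3],[0,0,0]],"delta_rot":[[0,0,0],[0,0,0],[0,0,0],[0,0,0],[0,0,0],[0,0,0],[0,0,0],[0,0,0]],"claw":[255,255,255,255,255,255,255,255]}'
python3 - <<'E'
from h import *
p,d=capture('wrist');save('w7',p)
p,d=capture('scene');save('s7',cv2.resize(p[100:290,230:420],None,fx=3,fy=3))
print(sense()['joints'])
E
```

```text
time_s: 9.8
eef_pos: [463.3, -58.0, 31.0]
ee_rot: [0.001, 0.068, 0.998, -0.0]
force: [-1.5, 0.0, 7.5]
grip_width: 0.086
time_s: 10.6
eef_pos: [464.5, -58.5, 174.6]
ee_rot: [0.004, 0.068, 0.998, -0.001]
force: [0.1, 0.4, -0.8]
grip_width: 0.082
[-3.76449282e-01  2.44615250e-01  1.75541959e+00 -4.17249133e-05
  1.14034949e+00 -1.81099730e+00]
```

View pics/w7.png

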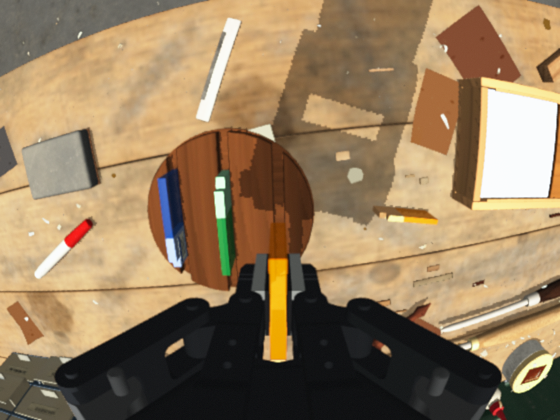

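View pics/s7.png

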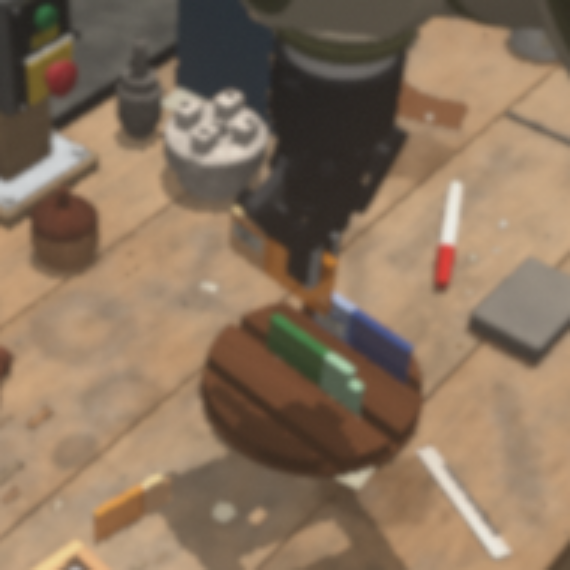

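```bash
python3 -m crank '{"dp":[[-0.4,3.5,0.5],[-0.4,3.5,0.5],[-0.4,3.5,0.5],[-0.4,3.5,0.5],[-0.4,3.5,0.5],[-0.4,3.5,0.5],[0,0,0],[0,0,0]],"delta_rot":[[0,0,0],[0,0,0],[0,0,0],[0,0,0],[7.9,-1,0],[7.9,-1,0],[7.9,-1,0],[0,0,0]],"claw":[255,255,255,255,255,255,255,255]}'
python3 - <<'E'
from h import *
s=sense();print(np.round(s['joints'],4).tolist(),s['eef_pos'],np.array(s['ee_rot']).tolist())
E
```

```text
time_s: 11.5
eef_pos: [438.1, 151.2, 198.9]
ee_rot: [0.011, 0.068, 0.976, 0.207]
force: [0.9, -0.6, 0.3]
grip_width: 0.082
[-0.1622, 0.156, 1.8493, 0.4521, 1.1927, -1.775] [438.1408541  151.17719541 198.89111985] [0.010506142485809705, 0.06808881181068908, 0.9758183306741213, 0.20744184774689897]
```

```bash
cat > fk.py <<'E'
import numpy as np
from scipy.spatial.transform import Rotation as R
from scipy.optimize import least_squares
D=[([-1.546,.313,1.498,0,1.331,-.223],[128.754,-508.973,231.294],[0,.992335,.123573,0]),
([.210677,.278976,1.680725,0,1.181512,-1.265018],[439.19,212.82,181.12],[0,.048,.999,0]),
([-.376449,.244615,1.75542,0,1.14035,-1.810997],[464.5,-58.5,174.6],[.004,.068,.998,-.001]),
([-.1622,.156,1.8493,.4521,1.1927,-1.775],[438.14,151.18,198.89],[.0105,.0681,.9758,.2074])]
def fk(j,p,s):
    d,a1,A,B,h,L,e=p
    r1=R.from_euler('z',j[0]);r2=r1*R.from_euler('y',j[1]);r3=r1*R.from_euler('y',j[1]+j[2])
    r6=r3*R.from_euler('ZYZ',[s[0]*j[3],j[4],s[1]*j[5]+s[2]])
    P=r1.apply([a1,d,h])+r2.apply([0,0,A])+r3.apply([e,0,B])+r6.apply([0,0,L])
    return P,r6
if __name__=='__main__':
  for s4 in(1,-1):
    for s6 in (1,-1):
      for o in(0,np.pi/2,np.pi,-np.pi/2):
        s=(s4,s6,o)
        er=[np.degrees((fk(j,[0]*7,s)[1].inv()*R.from_quat([q[1],q[2],q[3],q[0]])).magnitude()) for j,_,q in D]
        if max(er)<5: print(s,np.round(er,2))
  s=None
E
python3 fk.py
```

```text
(1, 1, 1.5707963267948966) [0.02 0.06 0.4  0.  ]
```

```bash
cat > ik.py <<'E'
from fk import *
s=(1,1,np.pi/2)
def f(p): return np.concatenate([fk(j,p,s)[0]-P for j,P,_ in D]+[np.array([p[1],p[6]])*0.01])
fit=least_squares(f,[115,0,400,400,200,200,0]); p=fit.x
lo=np.array([-2.94,-.97,.19,-1.23,.02,-2.88]);hi=np.array([2.94,2.17,2.56,4.37,3.11,2.88])
def ik(P,Rt,j0):
    g=lambda j:np.concatenate([(fk(j,p,s)[0]-P)/10,(fk(j,p,s)[1].inv()*Rt).as_rotvec()*20])
    return least_squares(g,np.clip(j0,lo+.01,hi-.01),bounds=(lo,hi))
E
python3 - <<'E'
from ik import *
print(np.round(p,1),np.abs(fit.fun).max())
j=np.array(D[3][0]);q=D[3][2];R0=R.from_quat([q[1],q[2],q[3],q[0]])
ax=np.array([.991,-.13,0])
for t in (0,10,20,30,36,46,56,66):
    Rt=R.from_rotvec(np.radians(t)*ax)*R0
    r=ik(np.array([440,190,150]),Rt,j);print(t,np.round(r.x,2),round(r.cost,4)); j=r.x
E
```

```text
[116.3   5.8 443.9 389.2 190.7 254.5  35.9] 2.2943501780600855
0 [-0.07  0.24  1.9   0.49  1.04 -1.76] 0.0
10 [-0.16  0.25  1.95  0.69  1.08 -1.97] 0.0
20 [-0.25  0.29  2.    0.86  1.15 -2.17] 0.0
30 [-0.32  0.35  2.04  0.99  1.24 -2.34] 0.0
36 [-0.35  0.4   2.06  1.06  1.31 -2.43] 0.0
46 [-0.4   0.49  2.08  1.15  1.42 -2.57] 0.0
56 [-0.43  0.59  2.08  1.22  1.55 -2.69] 0.0
66 [-0.44  0.71  2.08  1.28  1.68 -2.79] 0.0
```

Run:
```python
from ik import *
j=np.array(D[3][0]);q=D[3][2];R0=R.from_quat([q[1],q[2],q[3],q[0]])
ax=np.array([.991,-.13,0])
for k in range(6):
    Rt=R.from_rotvec(np.radians(7.4*k)*ax)*R0
    r=ik(np.array([438-4.6*k,151+10.6*k,199-10*k]),Rt,j);print(np.round(r.x,2),np.round(np.abs(r.x-j)/.1,2),round(r.cost,4)); j=r.x
```

```text
[-0.16  0.16  1.85  0.45  1.19 -1.78] [0.   0.01 0.03 0.01 0.04 0.02] 0.0
[-0.21  0.17  1.91  0.59  1.18 -1.91] [0.48 0.12 0.62 1.42 0.07 1.31] 0.0
[-0.25  0.19  1.98  0.73  1.19 -2.05] [0.44 0.25 0.61 1.38 0.07 1.38] 0.0
[-0.29  0.23  2.03  0.86  1.21 -2.19] [0.39 0.4  0.58 1.3  0.22 1.42] 0.0
[-0.32  0.29  2.09  0.98  1.25 -2.33] [0.32 0.57 0.53 1.2  0.35 1.44] 0.0
[-0.35  0.37  2.13  1.09  1.29 -2.47] [0.24 0.75 0.45 1.06 0.49 1.44] 0.0
```

```bash
python3 -m crank '{"dp":[[-0.3,0.7,-0.7],[-0.3,0.7,-0.7],[-0.3,0.7,-0.7],[-0.3,0.7,-0.7],[-0.3,0.6,-0.7],[-0.3,0.6,-0.7],[-0.3,0.6,-0.7],[-0.2,0.6,-0.7],[0,0,-0.3],[0,0,0]],"delta_rot":[[4.6,-0.6,0],[4.6,-0.6,0],[4.6,-0.6,0],[4.6,-0.6,0],[4.6,-0.6,0],[4.6,-0.6,0],[4.6,-0.6,0],[4.6,-0.6,0],[0,0,0],[0,0,0]],"claw":[255,255,255,255,255,255,255,255,255,255]}'
python3 - <<'E'
from h import *
s=sense();T=tool(s);print(np.round(s['joints'],3),np.round(T,3),s['time_s'])
print('centre',(T@[-26,0,-1.5,1])[:3])
for cam in('scene','top','wrist'):
    p,d=capture(cam)
    save('f_'+cam,p if cam=='wrist' else (cv2.resize(p[220:420,120:340],None,fx=2.8,fy=2.8) if cam=='scene' else cv2.resize(p[170:310,100:340],None,fx=3.3,fy=3.3)))
    if cam!='wrist':
        P=cloud(cam,d); np.savez(cam+'f',p=p,P=P,d=d)
        for n,z in (('amber_center',T[2,3]),('window',48),('knob',69.5)):
            for r in pinpoint(cam,n)[:2]: print(cam,n,round(r['p'],2),np.round(r['centre']),np.round(px2w(cam,*r['centre'],z),1))
E
```

```text
time_s: 12.5
eef_pos: [415.6, 204.0, 140.6]
ee_rot: [0.029, 0.059, 0.86, 0.505]
force: [0.6, 0.2, -0.1]
grip_width: 0.085
[-0.348  0.386  2.118  1.089  1.29  -2.483] [[-9.91000e-01  7.20000e-02  1.09000e-01  4.15631e+02]
 [ 1.30000e-01  4.82000e-01  8.66000e-01  2.04018e+02]
 [ 1.00000e-02  8.73000e-01 -4.88000e-01  1.40617e+02]
 [ 0.00000e+00  0.00000e+00  0.00000e+00  1.00000e+00]] 12.5
centre [441.24534131 199.33651058 141.09461028]
scene amber_center 0.97 [251. 292.] [435.5 202.2 140.6]
scene amber_center 0.46 [275. 266.] [441.5 135.7 140.6]
scene window 0.93 [251. 320.] [440.7 202.3  48. ]
scene knob 0.95 [181. 367.] [455.9 347.3  69.5]
scene knob 0.72 [238. 302.] [474.7 199.2  69.5]
top amber_center 0.9 [173. 220.] [448.7 206.2 140.6]
top amber_center 0.49 [236. 229.] [477.8  57.  140.6]
top window 0.57 [180. 234.] [436.4 202.5  48. ]
top knob 0.88 [126. 203.] [462.8 357.3  69.5]
```

View pics/f_scene.png

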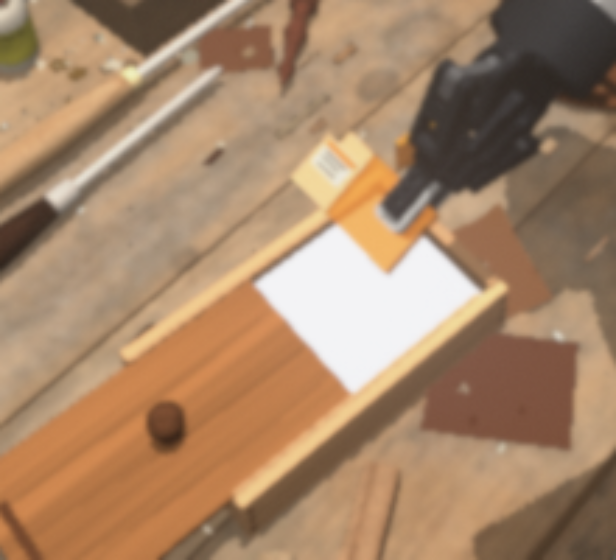

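View pics/f_top.png

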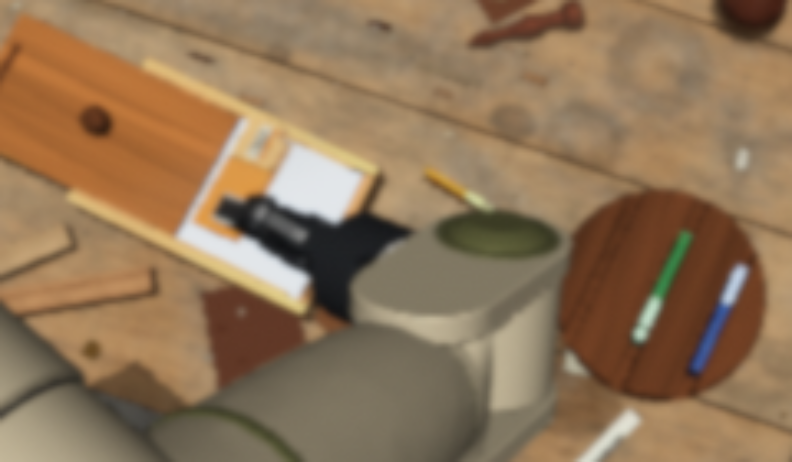

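View pics/f_wrist.png

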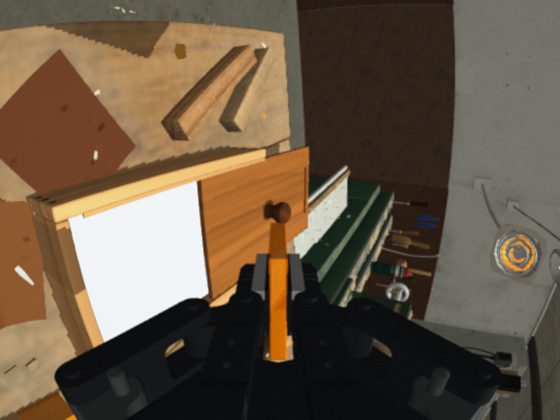

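The label faces up over the window, seen at scene-crop (330,160), and the lid is open. I'll check the plate's level and centre from depth.

Run:
```python
from h import *
s=sense();T=tool(s);Ti=np.linalg.inv(T)
for cam in('scene','top'):
    f=np.load(cam+'f.npz');P=f['P'];r=[]
    q=P@Ti[:3,:3].T+Ti[:3,3]
    hsv=cv2.cvtColor(f['p'],cv2.COLOR_RGB2HSV)
    m=(np.abs(q[...,1])<14)&(np.abs(q[...,0]+26)<60)&(np.abs(q[...,2])<40)&(hsv[...,0]<30)&(hsv[...,1]>60)&(hsv[...,2]>110)&(f['d']>0)
    Q=q[m];W=P[m]; c=np.median(W,0);n=np.linalg.svd(W-W.mean(0))[2][2]
    rc=cv2.minAreaRect(Q[:,[0,2]].astype(np.float32))
    print(cam,m.sum(),'normal',np.round(n*np.sign(n[2]),2),'toolxz rect',[np.round(a,1) for a in rc],'toolrange',np.percentile(Q,2,0).round(1),np.percentile(Q,98,0).round(1))
    # window: lit pixels
    w=(hsv[...,1]<25)&(hsv[...,2]>225)&(np.abs(P[...,2]-32)<8)&(np.abs(P[...,0]-440)<80)&(np.abs(P[...,1]-200)<80)
    if w.sum():
        X=P[w][:,:2].astype(np.float32);print('lit',w.sum(),[np.round(a,1) for a in cv2.minAreaRect(X)])
print(s['time_s'],s['eef_pos'],s['grip_width'],s['force'])
```

```text
scene 1037 normal [0.06 0.48 0.88] toolxz rect [array([-25.6,  -7.3]), array([60.7, 91.2]), np.float64(89.3)] toolrange [-68.8  -3.  -21.6] [18.7  4.6 22. ]
lit 2356 [array([446.1, 198.9]), array([107. , 102.6]), np.float64(83.2)]
top 425 normal [0.08 0.47 0.88] toolxz rect [array([-26.4,  -1.5]), array([49. , 90.2]), np.float64(89.8)] toolrange [-69.5  -0.1 -25. ] [17.8 11.  20.7]
lit 504 [array([442.6, 204.6]), array([102. , 104.6]), np.float64(82.5)]
12.95 [415.98278769 204.06674839 141.55838469] 0.08824609929671637 [-0.05068517  0.46638789  0.36172621]
```

```bash
python3 -m crank '{"dp":[[0,0.2,0],[0,0,0],[0,0,0]],"delta_rot":[[0,0,0],[0,0,0],[0,0,0]],"claw":[255,255,255]}'; python3 -c "
from rig import *
print(finish_job())"
```

```text
time_s: 13.25
eef_pos: [415.9, 206.1, 141.4]
ee_rot: [0.03, 0.058, 0.86, 0.507]
force: [0.5, -1.1, -0.3]
grip_width: 0.083
the job is handed in; nothing more can be done
None
```

The job is handed in at 13.25 s, with the arm still holding the amber sample over the lit window. `finish_job()` gave no verdict.

1. **Lid:** I pushed the knob left with closed fingers until it reached its stop. The last nudge read 38 N on the fingertips, below the 40 N limit, which is for the arm and gripper body.
2. **Amber sample:** I gripped it by the clear end at 40 N and drew it straight up out of the stand. I then tilted it about 61° so the label faces up.

**Last checks:**
- **Position:** the plate centre is about (441, 201, 141) mm, some 93 mm above the rim. The window centre measures about (441, 202) mm.
- **Tilt and level:** the label face is about 29° off horizontal. The long edges are within about 0.6° of level.
- **Grip:** it is steady at 0.083 (about 7 mm, on a plate 8 mm thick). The pads sit 8–30 mm from the clear end and the frosted part starts at 56 mm, so nothing touches the label end.
- **Other things:** the green and blue plates still stood in their slots, and nothing else was touched.

**Disagreements:** the networks' estimates of the amber centre differed by up to about 13 mm between cameras. The scene and top depth data matched the position from the arm pose, so I relied on those. The lit-window centre also varied by about 5 mm between cameras.

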